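# Lock a lamp cartridge into the inclined bayonet socket of a microscope lamp house

### The arm

A 6-joint arm with a two-finger parallel gripper is mounted at the origin on the work surface. World frame = base frame: x ahead of the robot, y to its left, z up, the work surface at z = 0. Lengths are in m, angles in degrees, forces in N, time in s.
With the tool pointing down it reaches from about 0.25 to 0.725 m from the base axis. Payload 9.7 kg.
Tool frame: the origin (TCP) lies between the finger pads; the fingertips stand 17 mm ahead of it and the grasp point (between the pads) lies 2 mm behind it; z points along the fingers, y is the direction in which the jaws open and shut (so a half turn about z gives the same grasp; the last joint's range is limited). The gripper opens to 85 mm and grips with 20 to 120 N. Pads are 22 mm wide; open, the fingers measure 114 mm over their backs; the gripper's body (76 mm by 85 mm) begins 54 mm behind the grasp point. The pads swing forward as they close: fully open they stand 13 mm farther back than shut.
Start: joints at [77.063, 4.979, 10.078, 95.1, 0, 90], TCP at [0.123, 0.536, 0.248] pointing down, gripper open.
Joint ranges: [-179.16, 179.16], [-48.56, 103.87], [-65.8, 70.77], [-126.05, 130.52], [-82.76, 87.17], [-180, 180]. Speed limits (degrees/s): [127.2, 127.2, 147.25, 180, 180, 180].

### API

Orientations are given as [roll, pitch, yaw] about the fixed x, y, z axes, in that order (R = Rz(yaw) Ry(pitch) Rx(roll)).
In Python, from workcell import monitor, cams, order gives the robot as it stands. The module is installed in compiled form; this text tells all that it offers.
- The arm moves only by the shell command python3 -m handwheel 'ROWS' [OPENING] [FORCE]. ROWS is JSON, a list of rows, each a list of 6 numbers: the shift along the tool's x, y, z in m, then the turn, a rotation vector about the tool's x, y, z in degrees. In form: [[tx, ty, tz, wx, wy, wz], ...]. A call has exactly 8 rows; each row shifts and turns the commanded pose from where the row before left it, along the tool's axes as they then stand; what a row does not reach is not made up. A row lasts 1/12 s, in which the tool goes at most 41.7 mm and 7.16 degrees, less where a joint would pass 70% of its speed; a pose out of reach is approached as far as the arm can. A call is refused whole if a number of a shift passes 0.0417 or a number of a turn 7.16, either way. A call with a gripper value outside its range is refused whole. OPENING is the opening, from -1 (shut) to 1 (fully open), set as the call begins (- or left out, the last holds). The fingers move at their own pace and stop on an object; FORCE is the grip in N (left out, the last holds). Time passes only in rows, so rows that do not move let the fingers close, or fill a call up. It gives the time, the measured TCP pose, the force and the opening at its end, in the units of the state.
- monitor.get_obs(): the state, without advancing time (a new reading comes with each control period).
- cams.camera(name): name is "side" or "top"; returns a dict with "img" (400x640x3 uint8, red, green, blue), "depth" (400x640 float32, m along the optical axis (not along the pixel's ray), 0 where there is no reading), "fx", "fy", "cx", "cy" (pixels), "distortion" ([k1, k2, p1, p2, k3] as OpenCV has them; the pictures are not rectified), "rvec" (rotation vector, rad) and "tvec" (3), from world to camera coordinates, as OpenCV has them. Camera axes: x right, y down, z forward; pixel columns grow to the right and rows downward; lengths in m; the calibration is good to about 2 mm. A picture is of the moment at which its call begins.
- order.job_done(): hands the job in, once; it reports no verdict.
The state is a dict: "time": time; "q": joint angles; "qd": joint speeds; "joint_efforts": joint torques, N m; "ee_pos": TCP position; "tcp_rot": TCP orientation; "wrist_force": force on the tool from outside, world axes, zero at the start; "torque": the same for the moment, N m; "opening": finger opening in m.
Only numpy, scipy, OpenCV 4.12 (cv2) and the standard library are available. Lean on these libraries where they do the work, as an engineer would, in place of code of your own. Each camera call takes 0.05 s, during which the arm holds its last target. There are 200 camera calls.

### The job

Take the lamp cartridge with the bar-shaped grip out of the rack and fit it in the inclined bayonet socket of the white lamp house: line its pins up with the two slots in the rim, push it in against the spring and twist it a quarter turn clockwise, then let go so that it stays locked. Leave the two other inserts in the rack and everything else on the bench where they are.

Things in the scene. Friction and masses are not known exactly. Their poses are not given: they have to be found in the camera images.
- lamp: the lamp cartridge, about 80 g (give or take 30 %), 68 mm long, standing nose down in one of the rack's three holes. Origin at the centre of the nose's underside, z along its axis towards the grip. Steel cap 26 mm in diameter from z = 0 to 34 mm, the nose tapered from 18 mm at z = 0 to 26 mm at z = 6 mm; black collar 32 mm in diameter, z = 34 to 38 mm; then the bar grip. A half turn about z makes no difference
- lamp_grip (a point): centre of the lamp's black BAR-shaped grip, on its axis at z = 53 mm: 34 mm long (along the lamp's x, in line with the pins), 12 mm thick (along y), from z = 38 to 68 mm. Take it across the 12 mm
- lamp_pins (a point): point on the lamp's axis at z = 18 mm, midway between its two round bayonet pins, which are 6 mm thick and stand out along the lamp's +x and -x to 18.5 mm from the axis
- socket: bayonet socket in the lamp house's sloping face. Origin at the centre of its mouth (plane of the steel rim); z points out along its axis, 35 degrees from vertical; x up the slope, y level. Steel sleeve 49 mm across, standing 12 mm out of the face, bore 28.8 mm. The sleeve is set at any angle, stiffly: its two slots lie along x give or take 0.6 rad, NOT told by this pose: look or feel for them
- socket_slots (a point): centre of the mouth again. Two opposite slots about 10 mm wide in the rim, 8 mm deep, let the pins in with about 0.12 rad play either way. Pins out of line with them rest on the rim, lamp origin 15 mm deep (depths along the axis below the mouth); in line they drop in until the nose meets the spring plunger
- socket_spring (a point): where the nose meets the sprung plunger, on the axis 18 mm deep: no force there, 0.9 N more per mm, hard stop 32 mm deep. With the lamp's origin deeper than 29 mm the pins are below the rim; held at 30 to 31 mm it turns clockwise (seen looking into the socket) a quarter turn to a stop; it cannot turn the other way
- socket_home (a point): where the lamp's origin is once locked, on the axis 26 mm deep. The locking notches under the rim are 90 degrees from the slots, with about 0.15 rad play either way; let go there, the spring lifts the lamp 3 mm into them and it stays, collar 8 mm above the rim
- lamphouse: white lamp house, fixed: 130 mm wide (y), from x = -50 to +134 mm, sloping face (35 degrees) at the front (-x), rear part 125 mm high; origin on the bench under the centre of the sloping face. The socket's mouth is at (-7, 0, 100) mm; a short light tube sticks out 52 mm on its +y side at the rear
- rack: grey rack fixed to the bench, 90 x 270 x 24 mm (x, y, z), three holes 29 mm wide and 13 mm deep at y = -85, 0 and +85 mm; origin at the centre of its underside
- round_plug: spare dust plug standing in the rack, like the lamp below the collar but without pins, with a ROUND knurled black knob 35 mm across on top, 68 mm tall; origin at the centre of its underside; not to be disturbed
- square_plug: spare blank insert standing in the rack, no pins, with a SQUARE black head 28 x 28 mm on top, 68 mm tall; origin at the centre of its underside; not to be disturbed
- petri: closed glass dish, 94 mm across, 16 mm high, loose on the bench; origin at the centre of its underside; not to be disturbed
- slide_box: blue plastic slide box 87 x 52 x 30 mm, loose on the bench; origin at the centre of its underside; not to be disturbed
- reagent: white plastic jar with a blue cap, 60 mm across, 110 mm tall, loose; origin at the centre of its underside; not to be disturbed
- beaker: small glass beaker 66 mm across, 75 mm tall, loose; origin at the centre of its underside; not to be disturbed
- driver: screwdriver 160 mm long lying on the bench; it lies along its own x axis; not to be disturbed
- filter_ring: flat aluminium ring 48 mm across, 8 mm high, lying on the bench; origin at the centre of its underside; not to be disturbed

How it is judged (in metres and radians):
On the way, in this order (a step that is already met when the one before it is completed fails the run):
1. the lamp is lifted out of the rack (height (world z) of lamp above 0.04 m and horizontal distance between lamp and socket above 0.04 m), for 0.1 s.
2. the lamp is pushed in against the spring, its pins below the rim (z of lamp in the frame of socket between -0.034 and -0.0275 m and x of lamp in the frame of socket between -0.006 and 0.006 m and y of lamp in the frame of socket between -0.006 and 0.006 m), for 0.1 s.
At the end, for the whole second after the job is handed in: The lamp sits in the socket by itself, locked: its origin 23.5 to 28.5 mm below the mouth along the socket's axis and within 5 mm of that axis each way, its axis within 0.2 rad of the socket's, at rest and not touched by the fingers (z of lamp in the frame of socket between -0.0285 and -0.0235 m and x of lamp in the frame of socket between -0.005 and 0.005 m and y of lamp in the frame of socket between -0.005 and 0.005 m and angle between the z axis of lamp and the z axis of socket, either way round below 0.2 rad and linear speed of lamp below 0.02 m/s and contact force between the fingers and lamp below 0.1 N).
It fails at once if one of the other inserts in the rack, or a loose thing on the bench, is moved by more than 30 mm (distance of any of round_plug, square_plug, petri, slide_box, reagent, beaker, driver, filter_ring from where it was at the start of the episode above 0.03 m).
It also fails if it takes over 58 s, if anything falls off the work surface, if the arm or the gripper's body presses on something with over 40 N, if the wrist force passes 120 N, or if a joint passes its speed limit or range.

## Working session

There is one attempt and no reset: what is moved stays moved. The work goes in short steps, Python scripts to look and compute and a shell command to move; the robot and the scene stay as the last step left them, time stands still between calls to the robot, and variables do not carry over. Pictures are saved under pics/ and viewed, about 8 in all and at most 12, crops included, and the job is handed in when it is done.

```bash
mkdir -p pics; cat > h.py <<'E'
import numpy as np, cv2
from workcell import monitor, cams, order
from scipy.spatial.transform import Rotation as Ro
def get(n):
    c=cams.camera(n); np.savez('%s.npz'%n,**c); return c
def K(c): return np.array([[c['fx'],0,c['cx']],[0,c['fy'],c['cy']],[0,0,1.]])
def ray(c,u,v):
    p=cv2.undistortPoints(np.array([[[u,v]]],float),K(c),np.array(c['distortion'],float)).ravel()
    R=cv2.Rodrigues(np.array(c['rvec'],float))[0]; t=np.array(c['tvec'],float).ravel()
    return -R.T@t, R.T@np.array([p[0],p[1],1.])
def onz(c,u,v,z):
    o,d=ray(c,u,v); return o+d*(z-o[2])/d[2]
def dep(c,u,v):
    o,d=ray(c,u,v); return o+d*float(c['depth'][int(v),int(u)])
def proj(c,P):
    return cv2.projectPoints(np.array(P,float).reshape(-1,1,3),np.array(c['rvec'],float),np.array(c['tvec'],float),K(c),np.array(c['distortion'],float))[0].reshape(-1,2)
def cloud(c):
    h,w=c['depth'].shape; uv=np.stack(np.meshgrid(np.arange(w),np.arange(h)),-1).reshape(-1,1,2).astype(float)
    p=cv2.undistortPoints(uv,K(c),np.array(c['distortion'],float)).reshape(-1,2)
    R=cv2.Rodrigues(np.array(c['rvec'],float))[0]; t=np.array(c['tvec'],float).ravel()
    z=c['depth'].reshape(-1,1); X=np.hstack([p,np.ones((len(p),1))])*z
    return ((X-t)@R).reshape(h,w,3)
def tool():
    s=monitor.get_obs(); return np.array(s['ee_pos']), s
def Rt(s): return Ro.from_euler('xyz',s['tcp_rot'],degrees=True)
E
python3 - <<'E'
from h import *
for n in('top','side'):
    c=get(n); cv2.imwrite('pics/%s0.png'%n,c['img'][:,:,::-1]); print(n,ray(c,320,200),c['fx'])
print(monitor.get_obs())
E
```

```text
top (array([0.30233202, 0.03428016, 1.2232331 ]), array([ 0.200391  , -0.02676854, -0.97948082])) 447.39853761225896
side (array([ 0.27077682, -0.46274555,  0.71370644]), array([ 0.31709934,  0.58858857, -0.74366666])) 366.32677930906533
{'time': 0.1, 'q': array([ 7.70615910e+01,  5.01095302e+00,  1.00388129e+01,  9.51024709e+01,
       -1.72480524e-03,  9.00005278e+01]), 'qd': array([-0.04035684, -0.09164304,  0.07876733,  0.01206949,  0.00997154,
       -0.04302135]), 'joint_efforts': array([-3.65412998e-04, -5.21563053e+01,  4.65652728e+01,  1.59617420e-02,
       -3.78838729e-05, -7.65715299e-06]), 'ee_pos': array([0.12310938, 0.53583675, 0.24762353]), 'tcp_rot': array([-1.79925389e+02,  1.72549103e-03,  1.67061065e+02]), 'wrist_force': array([-0.58595145,  0.11462179,  0.34729219]), 'torque': array([-0.0644453 ,  0.0069831 , -0.00876016]), 'opening': 0.08544098166152071}
```

View pics/top0.png

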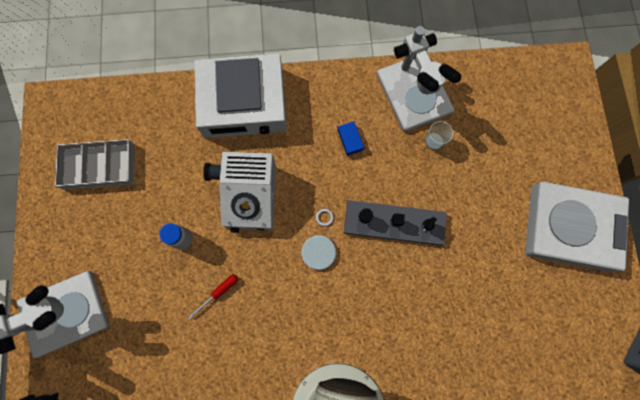

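View pics/side0.png

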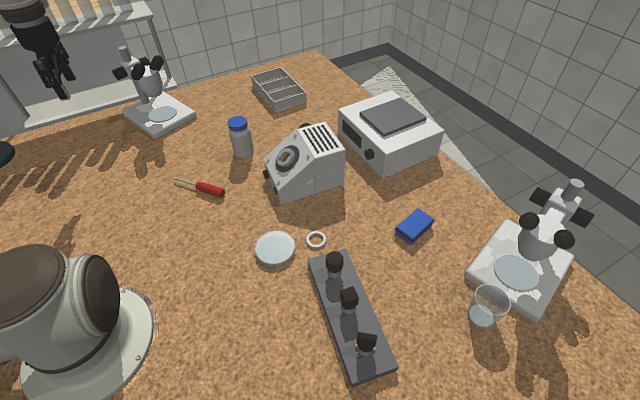

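The top view shows the rack at (395,222) with three inserts at (365,215), (398,220) and (430,225). The white lamp house is at (247,190) with its socket at (245,206). In the side view the inserts are at (334,262), (349,299) and (366,342), and the socket is at (287,157). Next I'll crop in closer.

```bash
python3 - <<'E'
from h import *
T=dict(np.load('top.npz'));S=dict(np.load('side.npz'))
def crop(c,x,y,w,h): return cv2.resize(c['img'][y:y+h,x:x+w,::-1],(400,300),interpolation=cv2.INTER_CUBIC)
a=np.vstack([np.hstack([crop(T,345,190,104,78)if 0 else crop(T,345,180,104,78),crop(S,300,235,104,78*1) if 0 else crop(S,290,245,133,100)]),
 np.hstack([crop(T,215,176,60,45),crop(S,256,134,60,45)])])
cv2.imwrite('pics/crops.png',a)
# lamphouse sloped-face plane & rack
C=cloud(T)
hs=C[...,2]
for (u,v) in [(365,213),(398,218),(430,223),(350,230),(440,237),(245,206),(230,215),(262,215),(225,185)]: print(u,v,C[v,u].round(4))
C2=cloud(S)
for (u,v) in [(287,157),(334,258),(349,295),(366,338)]: print(u,v,C2[v,u].round(4))
E
```

```text
365 213 [ 0.4925 -0.1103  0.0812]
398 218 [ 0.4735 -0.1949  0.0763]
430 223 [ 0.4534 -0.2749  0.08  ]
350 230 [ 0.4593 -0.0727  0.0214]
440 237 [ 0.4212 -0.3125  0.0216]
245 206 [0.5353 0.1986 0.0825]
230 215 [0.5164 0.2402 0.0728]
262 215 [0.5093 0.1566 0.0756]
225 185 [0.5854 0.241  0.1217]
287 157 [0.5401 0.2107 0.0829]
334 258 [ 0.4871 -0.1138  0.0804]
349 295 [ 0.4695 -0.1978  0.0793]
366 338 [ 0.4504 -0.282   0.0816]
```

View pics/crops.png

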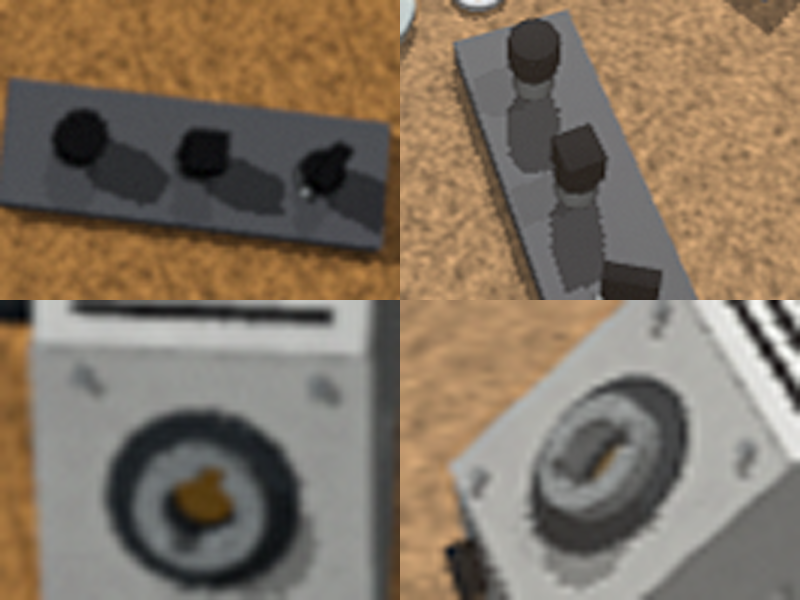

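```bash
cat > m.py <<'E'
from h import *
def face(C,img,c0,y0):
    pass
for n in('top','side'):
    c=dict(np.load(n+'.npz')); C=cloud(c); I=c['img'].astype(int); P=C.reshape(-1,3); G=I.reshape(-1,3)
    # lamp bar top
    m=(np.hypot(P[:,0]-.452,P[:,1]+.279)<.04)&(P[:,2]>.070)&(G.max(1)<75)
    q=P[m]; uv=np.argwhere(m.reshape(400,640))
    # cast to plane z=.079
    w=np.array([onz(c,u,v,.079)[:2] for v,u in uv])
    r=cv2.minAreaRect((w*1000).astype(np.float32)); print(n,'lamp',len(w),w.mean(0).round(4),r,np.median(q[:,2]))
    e,V=np.linalg.eigh(np.cov(w.T)); print(' long axis deg',np.degrees(np.arctan2(V[1,1],V[0,1])),np.sqrt(e)*np.sqrt(12))
    # face
    m=(np.abs(P[:,0]-.53)<.07)&(np.abs(P[:,1]-.2)<.075)&(P[:,2]>.03)&(P[:,2]<.115)&(G.min(1)>120)
    q=P[m]; best=0
    rng=np.random.default_rng(0)
    for _ in range(500):
        a=q[rng.choice(len(q),3,0)]; nn=np.cross(a[1]-a[0],a[2]-a[0]); L=np.linalg.norm(nn)
        if L<1e-5: continue
        nn/=L; nn*=np.sign(nn[2]); 
        if abs(np.degrees(np.arccos(nn[2]))-35)>6: continue
        k=np.abs((q-a[0])@nn)<.003
        if k.sum()>best: best=k.sum();K0=k
    f=q[K0]; ce=f.mean(0); nn=np.linalg.svd(f-ce)[2][2]; nn*=np.sign(nn[2])
    print(' face',K0.sum(),'tilt',np.degrees(np.arccos(nn[2])),'downhill az',np.degrees(np.arctan2(nn[1],nn[0])),'rms',((f-ce)@nn).std())
    y=np.cross([0,0,1],-np.array([nn[0],nn[1],0]));y/=np.linalg.norm(y);x=np.cross(y,nn)
    h=(P-ce)@nn; X=(P-ce)@x; Y=(P-ce)@y
    near=(np.hypot(X,Y)<.05)
    ring=near&(np.abs(h-.012)<.0035)
    p=np.c_[X,Y][ring]; 
    (cx,cy),rr=cv2.minEnclosingCircle((p*1000).astype(np.float32)); print(' ring n',len(p),'encl',cx,cy,rr,'h',np.median(h[ring]))
    o=ce+x*cx/1000+y*cy/1000+nn*.012; print(' mouth',o.round(4), 'axes x',x.round(3),'z',nn.round(3))
    yy,xx=np.meshgrid(np.arange(-30,31,3),np.arange(30,-31,-3))
    # rectified patch via projection onto rim plane
    g=np.arange(-32,32,.25)/1000; A,B=np.meshgrid(-g,-g) # cols: -y.. rows: x up
    W=o+B[...,None]*x+A[...,None]*y
    pp=proj(c,W).reshape(A.shape+(2,)).astype(np.float32)
    im=cv2.remap(c['img'],pp[...,0],pp[...,1],cv2.INTER_CUBIC)[:,:,::-1].copy()
    cv2.imwrite('r_%s.png'%n,cv2.resize(im,(400,400)))
    np.savez('f_%s.npz'%n,o=o,x=x,y=y,z=nn)
cv2.imwrite('pics/rect.png',np.hstack([cv2.imread('r_top.png'),cv2.imread('r_side.png')]))
E
python3 m.py
```

```text
top lamp 68 [ 0.4542 -0.2778] ((454.1344909667969, -277.5252685546875), (12.615303039550781, 36.245819091796875), 49.882999420166016) 0.07973822318908595
 long axis deg 138.24833342418947 [0.01295331 0.03536641]
 face 874 tilt 34.73723489376292 downhill az 173.22152540928002 rms 0.001485779838915278
 ring n 161 encl 11.616511344909668 -1.9703360795974731 25.492990493774414 h 0.011731323221662177
 mouth [0.5284 0.1984 0.1014] axes x [ 0.816 -0.097  0.57 ] z [-0.566  0.067  0.822]
side lamp 172 [ 0.452  -0.2808] ((451.8550720214844, -280.9549865722656), (15.704743385314941, 33.44426727294922), 50.126495361328125) 0.07902800769162675
 long axis deg 140.37068954215687 [0.01564655 0.03369549]
 face 819 tilt 34.97711573826041 downhill az 173.0913046907475 rms 0.0010822061633960984
 ring n 153 encl 11.322030067443848 3.481980562210083 26.00597381591797 h 0.011756056662469434
 mouth [0.5275 0.1964 0.1005] axes x [ 0.813 -0.099  0.573] z [-0.569  0.069  0.819]
```

View pics/rect.png

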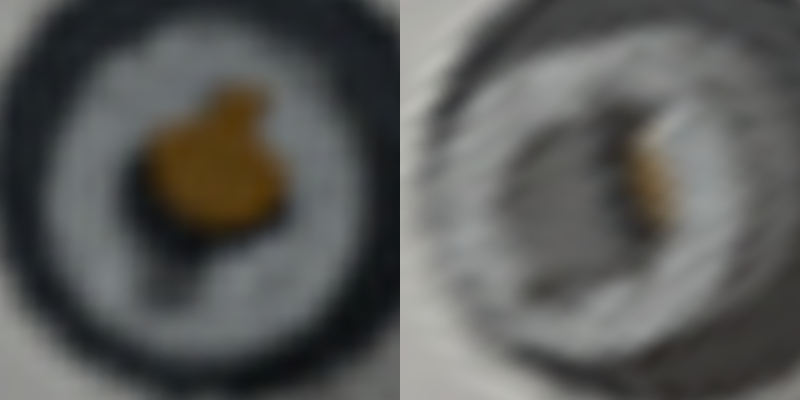

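The left panel (top view, rectified) shows the ring centred near (203,188). Its slots are at (240,98) and (168,282), about 21° from the slope axis towards −y. The right panel (side view) suggests about 30°, less clearly. The lamp's bar is at (0.453,−0.279) with its long axis at about 139°, and it measures 12.6 x 36 mm at z = 0.079, which matches the given sizes. I'll start moving.

```bash
python3 -m handwheel '[[-0.021,-0.03,0,0,0,0],[-0.021,-0.03,0,0,0,0],[-0.021,-0.03,0,0,0,0],[-0.021,-0.03,0,0,0,0],[-0.021,-0.03,0,0,0,0],[-0.021,-0.03,0,0,0,0],[-0.021,-0.03,0,0,0,0],[-0.021,-0.03,0,0,0,0]]' 1 40; python3 -c "
from h import *
print(monitor.get_obs()['q'])"
```

```text
time: 0.77
ee_pos: [0.2331, 0.2629, 0.248]
tcp_rot: [-180.0, 0.0, 167.1]
wrist_force: [0.9, -0.2, 0.0]
opening: 0.0856
[ 4.84328952e+01 -2.19147014e+01 -1.36173239e+01  9.83017575e+01
 -2.51875501e-03  6.13289065e+01]
```

```bash
for i in 1 2; do python3 -m handwheel '[[-0.021,-0.03,0,0,0,0],[-0.021,-0.03,0,0,0,0],[-0.021,-0.03,0,0,0,0],[-0.021,-0.03,0,0,0,0],[-0.021,-0.03,0,0,0,0],[-0.021,-0.03,0,0,0,0],[-0.021,-0.03,0,0,0,0],[-0.021,-0.03,0,0,0,0]]'; done; python3 -m handwheel '[[0,0,0,0,0,7],[0,0,0,0,0,7],[0,0,0,0,0,7],[0,0,0,0,0,7],[0,0,0,0,0,0],[0,0,0,0,0,0],[0,0,0,0,0,0],[0,0,0,0,0,0]]'; python3 - <<'E'
from h import *
p,s=tool(); R=Rt(s)
print(R.inv().apply(np.array([.4535,-.2785,.066])-p),s['q'])
for n in('top','side'): get(n)
T=dict(np.load('top.npz'));S=dict(np.load('side.npz'))
f=lambda c,x,y,w,h:cv2.resize(c['img'][y:y+h,x:x+w,::-1],(400,300),interpolation=cv2.INTER_CUBIC)
cv2.imwrite('pics/g.png',np.hstack([f(T,370,170,133,100),f(S,300,260,133,100)]))
E
```

```text
time: 1.43
ee_pos: [0.3432, -0.009, 0.2483]
tcp_rot: [180.0, 0.0, 167.0]
wrist_force: [1.0, 0.5, -0.2]
opening: 0.0852
time: 2.1
ee_pos: [0.4533, -0.2804, 0.2478]
tcp_rot: [180.0, -0.0, 167.0]
wrist_force: [1.0, 0.9, 0.3]
opening: 0.0855
time: 2.77
ee_pos: [0.4531, -0.2784, 0.2482]
tcp_rot: [180.0, -0.0, 139.2]
wrist_force: [-0.2, -0.5, 0.5]
opening: 0.0855
[-3.38437888e-04  1.76946554e-04  1.82247241e-01] [-3.15690631e+01  2.47300137e+00  7.43502205e+00  9.49652869e+01
  1.74436298e-03  9.19475820e+00]
```

View pics/g.png

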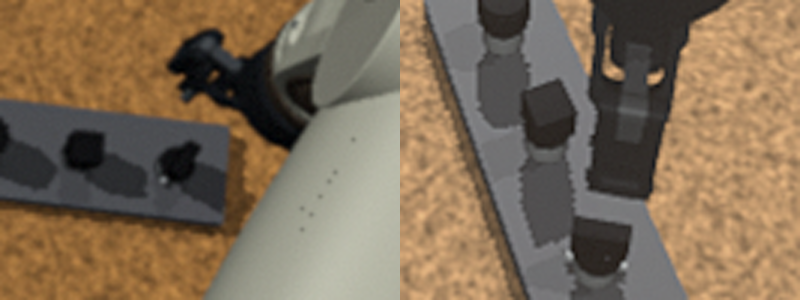

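The side crop shows the gripper over the bar lamp, which is at crop (600,245) with a steel pin showing at either end. The jaws lie across its 12 mm. I'll descend.

```bash
python3 -m handwheel '[[0,0,0.02,0,0,0],[0,0,0.02,0,0,0],[0,0,0.02,0,0,0],[0,0,0.02,0,0,0],[0,0,0.02,0,0,0],[0,0,0.02,0,0,0],[0,0,0.02,0,0,0],[0,0,0.01,0,0,0]]' 0.3; python3 -m handwheel '[[0,0,0.008,0,0,0],[0,0,0.008,0,0,0],[0,0,0.008,0,0,0],[0,0,0.005,0,0,0],[0,0,0,0,0,0],[0,0,0,0,0,0],[0,0,0,0,0,0],[0,0,0,0,0,0]]'; python3 -m handwheel '[[0,0,0,0,0,0],[0,0,0,0,0,0],[0,0,0,0,0,0],[0,0,0,0,0,0],[0,0,0,0,0,0],[0,0,0,0,0,0],[0,0,0,0,0,0],[0,0,0,0,0,0]]' -1 60
```

```text
time: 3.53
ee_pos: [0.4523, -0.278, 0.0959]
tcp_rot: [-180.0, -0.1, 139.1]
wrist_force: [-0.1, -0.9, -0.0]
opening: 0.0554
time: 4.2
ee_pos: [0.4534, -0.2787, 0.0699]
tcp_rot: [180.0, 0.1, 139.1]
wrist_force: [0.3, 0.4, 0.0]
opening: 0.0555
time: 4.87
ee_pos: [0.4533, -0.2786, 0.0695]
tcp_rot: [180.0, 0.0, 139.1]
wrist_force: [-0.1, 0.2, 3.9]
opening: 0.0107
```

```bash
python3 -m handwheel '[[0,0,-0.005,0,0,0],[0,0,-0.01,0,0,0],[0,0,-0.02,0,0,0],[0,0,-0.03,0,0,0],[0,0,-0.03,0,0,0],[0,0,-0.03,0,0,0],[0,0,-0.02,0,0,0],[0,0,-0.01,0,0,0]]'; cat >> h.py <<'E'
M=np.array([.5297,.1997,.100]); az=np.radians(173.15)
Z=np.array([np.sin(np.radians(35))*np.cos(az),np.sin(np.radians(35))*np.sin(az),np.cos(np.radians(35))])
Ys=np.cross([0,0,1],-Z*[1,1,0]);Ys/=np.linalg.norm(Ys);Xs=np.cross(Ys,Z)
def target(phi):
    a=np.radians(phi); tx=-(np.cos(a)*Xs+np.sin(a)*Ys); return Ro.from_matrix(np.c_[tx,np.cross(-Z,tx),-Z])
def rel(phi,L=.0585):
    p,s=tool(); R=Rt(s); T=R.inv()*target(phi)
    nose=p+R.apply([0,0,L]); d=nose-M
    ax=R.apply([1,0,0]); cur=np.degrees(np.arctan2(-ax@Ys,-ax@Xs))
    print('t',s['time'],'nose in socket mm',(1000*np.array([d@Xs,d@Ys,d@Z])).round(1),'phi',cur.round(1),'rotvec tool deg',T.as_rotvec(degrees=True).round(2),'open',s['opening'],'q',s['q'].round(1))
    f=np.array(s['wrist_force']); print('F socket',np.array([f@Xs,f@Ys,f@Z]).round(1))
    return p,R
E
python3 - <<'E'
from h import *
p,R=rel(-25)
print('world move',M+Z*.0985-p, 'in tool',R.inv().apply(M+Z*.0985-p))
E
```

```text
time: 5.53
ee_pos: [0.4537, -0.2788, 0.2281]
tcp_rot: [180.0, 0.2, 139.1]
wrist_force: [-0.0, -0.7, -0.7]
opening: 0.0107
t 5.5333 nose in socket mm [  25.1 -484.3   67.5] phi -39.5 rotvec tool deg [-17.25 -30.24  -8.77] open 0.010739415883098884 q [-31.6   2.    4.7  92.5   0.    9.4]
F socket [-0.4 -0.7 -0.6]
world move [ 0.0199019   0.4852762  -0.04744521] in tool [0.30310252 0.37961827 0.04646455]
```

```bash
for i in 1 2; do python3 -m handwheel '[[0.019,0.0237,0,0,0,0],[0.019,0.0237,0,0,0,0],[0.019,0.0237,0,0,0,0],[0.019,0.0237,0,0,0,0],[0.019,0.0237,0,0,0,0],[0.019,0.0237,0,0,0,0],[0.019,0.0237,0,0,0,0],[0.019,0.0237,0,0,0,0]]'; done; python3 -m handwheel '[[0,0,0,-2.9,-5.0,-1.46],[0,0,0,-2.9,-5.0,-1.46],[0,0,0,-2.9,-5.0,-1.46],[0,0,0,-2.9,-5.0,-1.46],[0,0,0,-2.9,-5.0,-1.46],[0,0,0,-2.75,-5.2,-1.46],[0,0,0,0,0,0],[0,0,0,0,0,0]]'
python3 - <<'E'
from h import *
p,R=rel(-25)
print('in tool',R.inv().apply(M+Z*.0985-p))
E
```

```text
time: 6.2
ee_pos: [0.4621, -0.0343, 0.224]
tcp_rot: [-180.0, -0.0, 139.1]
wrist_force: [-0.0, -0.7, -0.3]
opening: 0.0113
time: 6.87
ee_pos: [0.4715, 0.2086, 0.2239]
tcp_rot: [-180.0, -0.0, 139.1]
wrist_force: [0.6, -0.8, -0.9]
opening: 0.0112
time: 7.53
ee_pos: [0.4706, 0.2072, 0.2235]
tcp_rot: [163.6, 30.9, 143.5]
wrist_force: [0.6, -0.2, -0.4]
opening: 0.0105
t 7.5333 nose in socket mm [21.6  0.5 76.8] phi -25.1 rotvec tool deg [-0.05 -0.41 -0.09] open 0.010506891767734323 q [ 35.1 -27.5 -27.1  63.2 -22.2  61.6]
F socket [ 0.3 -0.1 -0.7]
in tool [ 0.01953196 -0.00964262  0.03694458]
```

```bash
python3 -m handwheel '[[0.004,-0.002,0.005,0,-0.2,0],[0.004,-0.002,0.005,0,-0.2,0],[0.004,-0.002,0.005,0,0,0],[0.004,-0.002,0.005,0,0,0],[0.0035,-0.0016,0.005,0,0,0],[0,0,0.006,0,0,0],[0,0,0.006,0,0,0],[0,0,0,0,0,0]]'
python3 - <<'E'
from h import *
rel(-25)
for n in('top','side'): get(n)
T=dict(np.load('top.npz'));S=dict(np.load('side.npz'))
f=lambda c,x,y,w,h:cv2.resize(c['img'][y:y+h,x:x+w,::-1],(400,400),interpolation=cv2.INTER_CUBIC)
cv2.imwrite('pics/pre.png',np.hstack([f(T,205,150,80,80),f(S,250,90,90,90)]))
p,s=tool();R=Rt(s)
q=[p+R.apply([0,0,k]) for k in(.0585,.0245,-.0095)]+[M,M+Z*.04]
print(proj(T,q).round(1).tolist(),proj(S,q).round(1).tolist())
E
```

```text
time: 8.2
ee_pos: [0.4756, 0.206, 0.1801]
tcp_rot: [163.5, 31.4, 143.3]
wrist_force: [-0.2, 0.4, -0.6]
opening: 0.0109
t 8.2 nose in socket mm [ 1.4 -0.4 38.4] phi -25.1 rotvec tool deg [-0.11  0.11 -0.12] open 0.010935450579273797 q [ 34.9 -27.4 -32.   57.9 -22.6  61.3]
F socket [-0.6  0.4 -0.4]
[[241.0, 212.7], [238.5, 218.6], [235.8, 225.0], [243.6, 206.9], [240.9, 213.5]] [[275.4, 147.8], [266.3, 140.9], [256.6, 133.7], [284.7, 155.8], [274.6, 148.2]]
```

View pics/pre.png

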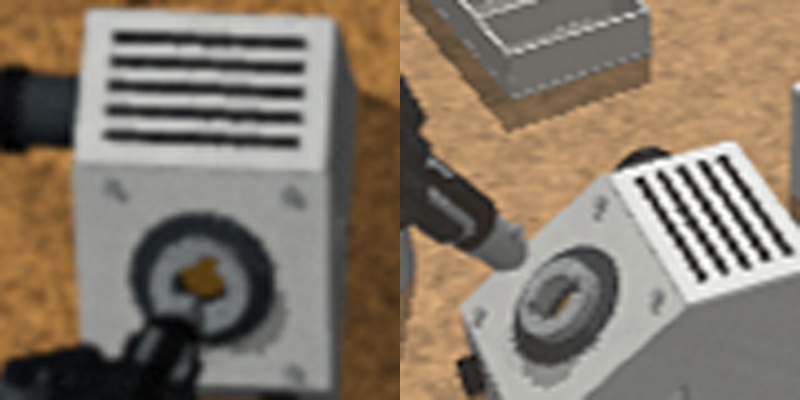

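The side crop shows the lamp nose at crop (510,250), about where I predicted it. The rim centre at crop (567,285) is about 3 px right of my projected mouth, and in the top view about 1 px right. I'll re-measure the rim centre.

```bash
python3 - <<'E'
from h import *
out=[]
for n,(x,y,w) in {'top':(220,182,50),'side':(262,130,50)}.items():
    c=dict(np.load(n+'.npz')); c['img']=cv2.imread('pics/%s0.png'%n)
    g=cv2.cvtColor(c['img'],cv2.COLOR_BGR2GRAY)
    b=cv2.resize(g[y:y+w,x:x+w],(400,400),interpolation=cv2.INTER_CUBIC)
    u=c['img'][y:y+w,x:x+w]
    # sample along radial lines in rim plane, around current M; report gray profile edge
    pts=[]
    for k in range(72):
        a=k*np.pi/36; r=np.arange(.016,.032,.0003)
        W=M+np.outer(r*np.cos(a),Xs)+np.outer(r*np.sin(a),Ys)
        p=proj(c,W).astype(np.float32); v=cv2.remap(g,p[:,0].copy(),p[:,1].copy(),cv2.INTER_LINEAR).ravel().astype(float)
        d=np.gradient(cv2.GaussianBlur(v.reshape(-1,1),(1,7),0).ravel() if 0 else np.convolve(v,np.ones(5)/5,'same'))[4:-4]
        i=np.argmin(d)
        if d[i]<-2: pts.append([r[i+4]*np.cos(a)*1e3,r[i+4]*np.sin(a)*1e3,a])
    pts=np.array(pts)
    from scipy.optimize import least_squares
    f=lambda q:np.hypot(pts[:,0]-q[0],pts[:,1]-q[1])-24.5
    s=least_squares(f,[0,0],loss='soft_l1',f_scale=.7); print(n,len(pts),'centre offset (X,Y) mm',s.x,'resid',np.median(np.abs(f(s.x))))
    Mn=M+Xs*s.x[0]/1e3+Ys*s.x[1]/1e3; o,dd=ray(c,*proj(c,[Mn])[0]); print('  at z=.1:',(o+dd*(.1-o[2])/dd[2]).round(4))
    col=cv2.resize(u,(400,400),interpolation=cv2.INTER_CUBIC)
    for R0 in(24.5,14.4):
        th=np.linspace(0,2*np.pi,60); W=Mn+np.outer(R0/1e3*np.cos(th),Xs)+np.outer(R0/1e3*np.sin(th),Ys)
        pp=((proj(c,W)-[x,y]+.5)*8).astype(np.int32); cv2.polylines(col,[pp],True,(0,0,255) if R0>20 else (0,255,0),1)
    out.append(col)
cv2.imwrite('pics/rim.png',np.hstack(out))
E
```

```text
top 72 centre offset (X,Y) mm [-0.16302721 -1.57423908] resid 1.0935153920743073
  at z=.1: [0.5294 0.1981 0.1   ]
side 54 centre offset (X,Y) mm [-1.68599909  0.17263205] resid 0.7386195102451083
  at z=.1: [0.5279 0.199  0.1   ]
```

View pics/rim.png

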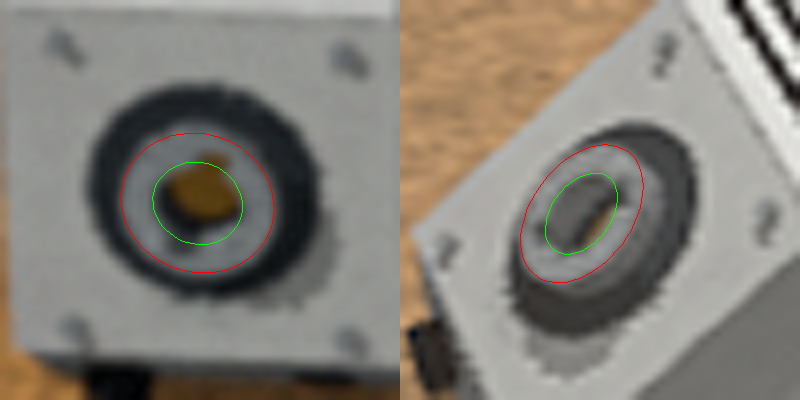

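The top overlay is centred on the ring at about (198,203), and the side overlay at about (580,213). The slots run from lower-left to upper-right. I'm taking the mouth as (0.529,0.1985,0.100) and approaching along the axis, checking forces as I go.

```bash
sed -i 's/^M=np.array.*; az/M=np.array([.529,.1985,.100]); az/' h.py; python3 -m handwheel '[[0.0013,-0.0016,0.004,0,0,0],[0,0,0.006,0,0,0],[0,0,0.006,0,0,0],[0,0,0.006,0,0,0],[0,0,0.006,0,0,0],[0,0,0.006,0,0,0],[0,0,0,0,0,0],[0,0,0,0,0,0]]'; python3 -c "
from h import *
rel(-22)"; python3 -m handwheel '[[0,0,0.0015,0,0,0],[0,0,0.0015,0,0,0],[0,0,0.0015,0,0,0],[0,0,0.0015,0,0,0],[0,0,0.001,0,0,0],[0,0,0.001,0,0,0],[0,0,0,0,0,0],[0,0,0,0,0,0]]'; python3 -c "
from h import *
rel(-22)"
```

```text
time: 8.97
ee_pos: [0.4931, 0.203, 0.1521]
tcp_rot: [163.5, 31.4, 143.3]
wrist_force: [0.3, -0.3, 0.0]
opening: 0.0109
t 8.9667 nose in socket mm [0.3 0.  4.9] phi -25.1 rotvec tool deg [-0.08  0.12 -3.13] open 0.010881486783611023 q [ 33.1 -25.4 -33.9  53.3 -21.8  59.6]
F socket [ 0.3 -0.3 -0.1]
time: 9.63
ee_pos: [0.4977, 0.2026, 0.1461]
tcp_rot: [163.4, 31.4, 143.3]
wrist_force: [0.4, -0.1, -0.8]
opening: 0.0111
t 9.6333 nose in socket mm [ 0.7  0.3 -2.7] phi -25.1 rotvec tool deg [-0.03  0.14 -3.13] open 0.011051537265411967 q [ 32.7 -24.9 -34.3  52.2 -21.6  59.2]
F socket [-0.1 -0.  -0.9]
```

```bash
for i in 1 2; do python3 -m handwheel '[[0,0,0.001,0,0,0],[0,0,0.001,0,0,0],[0,0,0.001,0,0,0],[0,0,0.001,0,0,0],[0,0,0.001,0,0,0],[0,0,0,0,0,0],[0,0,0,0,0,0],[0,0,0,0,0,0]]' >/dev/null; python3 -c "
from h import *
rel(-22)"; done
```

```text
t 10.3 nose in socket mm [-0.8 -0.2 -8.2] phi -25.1 rotvec tool deg [-0.14  0.04 -3.07] open 0.01091250293487638 q [ 32.5 -24.5 -34.5  51.6 -21.4  59. ]
F socket [-5.6 -0.9  0.8]
t 10.9667 nose in socket mm [ -0.9  -0.3 -13.3] phi -25.1 rotvec tool deg [-0.14  0.04 -3.08] open 0.010636256299021315 q [ 32.2 -24.1 -34.7  50.9 -21.3  58.7]
F socket [-7.  -1.8  0.1]
```

```bash
python3 -m handwheel '[[0.0004,-0.0002,0,0,0,0],[0.0003,-0.0002,0,0,0,0],[0,0,0.0005,0,0,0],[0,0,0.0005,0,0,0],[0,0,0.0005,0,0,0],[0,0,0.0005,0,0,0],[0,0,0,0,0,0],[0,0,0,0,0,0]]' >/dev/null; python3 -c "
from h import *
rel(-22)";python3 -m handwheel '[[0,0,0.0005,0,0,0],[0,0,0.0005,0,0,0],[0,0,0.0005,0,0,0],[0,0,0.0005,0,0,0],[0,0,0,0,0,0],[0,0,0,0,0,0],[0,0,0,0,0,0],[0,0,0,0,0,0]]' >/dev/null; python3 -c "
from h import *
rel(-22)"
```

```text
t 11.6333 nose in socket mm [ -0.9  -0.1 -14.7] phi -25.1 rotvec tool deg [-0.09  0.09 -3.1 ] open 0.011170414808478833 q [ 32.2 -24.  -34.9  50.6 -21.3  58.7]
F socket [-7.2 -2.   2.5]
t 12.3 nose in socket mm [ -0.9  -0.2 -16.7] phi -25.1 rotvec tool deg [-0.09  0.08 -3.09] open 0.011081901779420023 q [ 32.1 -23.9 -35.   50.4 -21.2  58.6]
F socket [-9.1 -4.   3.6]
```

```bash
python3 -m handwheel '[[0.0005,-0.0002,0,0,0,0],[0.0004,-0.0002,0,0,0,0],[0,-0.0005,0,0,0,0],[0,0,0,0,0,0],[0,0,0,0,0,0],[0,0,0,0,0,0],[0,0,0,0,0,0],[0,0,0,0,0,0]]' >/dev/null; python3 -c "
from h import *
rel(-22);print(monitor.get_obs()['torque'])";python3 -m handwheel '[[0,0,0.0005,0,0,0],[0,0,0.0005,0,0,0],[0,0,0.0005,0,0,0],[0,0,0.0005,0,0,0],[0,0,0,0,0,0],[0,0,0,0,0,0],[0,0,0,0,0,0],[0,0,0,0,0,0]]' >/dev/null; python3 -c "
from h import *
rel(-22);print(monitor.get_obs()['torque'])"
```

```text
t 12.9667 nose in socket mm [ -1.1  -0.2 -16.6] phi -25.1 rotvec tool deg [-0.02  0.16 -3.14] open 0.011014992078555897 q [ 32.1 -24.  -35.1  50.3 -21.3  58.6]
F socket [-3.4 -2.6 -1.3]
[-0.23605685  1.36079885 -0.29634961]
t 13.6333 nose in socket mm [ -1.1  -0.4 -18.4] phi -25.1 rotvec tool deg [-0.03  0.17 -3.14] open 0.011187266339007669 q [ 32.  -23.9 -35.2  50.  -21.2  58.5]
F socket [-4.3 -3.7  1.1]
[-0.4760853   1.54051009 -0.36812555]
```

```bash
cat >> h.py <<'E'
def tq():
    s=monitor.get_obs(); t=np.array(s['torque']); print('T socket',np.array([t@Xs,t@Ys,t@Z]).round(2))
E
python3 -m handwheel '[[0.0002,-0.0006,0.0005,0,0,0],[0,0,0.0005,0,0,0],[0,0,0.0005,0,0,0],[0,0,0.0005,0,0,0],[0,0,0.0005,0,0,0],[0,0,0.0005,0,0,0],[0,0,0,0,0,0],[0,0,0,0,0,0]]' >/dev/null; python3 -c "
from h import *
rel(-22);tq()";python3 -m handwheel '[[0,0,0.0005,0,0,0],[0,0,0.0005,0,0,0],[0,0,0.0005,0,0,0],[0,0,0.0005,0,0,0],[0,0,0.0005,0,0,0],[0,0,0.0005,0,0,0],[0,0,0,0,0,0],[0,0,0,0,0,0]]' >/dev/null; python3 -c "
from h import *
rel(-22);tq()"
```

```text
t 14.3 nose in socket mm [ -1.1  -0.5 -21.3] phi -25.2 rotvec tool deg [ 0.02  0.18 -3.15] open 0.01110078772833665 q [ 31.8 -23.7 -35.3  49.6 -21.2  58.4]
F socket [-3.6 -2.1  2. ]
T socket [-0.62  1.24  0.05]
t 14.9667 nose in socket mm [ -1.1  -0.5 -24.1] phi -25.1 rotvec tool deg [ 0.01  0.18 -3.15] open 0.010674107309024345 q [ 31.7 -23.5 -35.4  49.2 -21.1  58.2]
F socket [-4.9 -2.8  6. ]
T socket [-0.71  1.45  0.07]
```

The axial force follows the spring (6 N at 24 mm, 5.5 N expected), so the pins are in the slots. I'll push on to about 30.5 mm.

```bash
python3 -m handwheel '[[0,0,0.001,0,0,0],[0,0,0.001,0,0,0],[0,0,0.001,0,0,0],[0,0,0.001,0,0,0],[0,0,0.001,0,0,0],[0,0,0.001,0,0,0],[0,0,0.0003,0,0,0],[0,0,0,0,0,0]]' - 80 >/dev/null; python3 -c "
from h import *
rel(-22);tq()"
```

```text
t 15.6333 nose in socket mm [ -1.   -0.4 -30.1] phi -25.1 rotvec tool deg [ 0.03  0.17 -3.14] open 0.010344548249036762 q [ 31.4 -22.9 -35.7  48.4 -20.9  57.9]
F socket [-4.9 -3.4 11.6]
T socket [-0.78  1.83 -0.04]
```

```bash
for i in 1 2; do python3 -m handwheel '[[0,0,0,0,0,3],[0,0,0,0,0,3],[0,0,0,0,0,3],[0,0,0,0,0,3],[0,0,0,0,0,3],[0,0,0,0,0,3],[0,0,0,0,0,3],[0,0,0,0,0,0]]' >/dev/null; python3 -c "
from h import *
rel(-115);tq()"; done
```

```text
t 16.3 nose in socket mm [ -0.7   0.5 -29.9] phi -46.3 rotvec tool deg [ 2.100e-01 -4.000e-02  6.867e+01] open 0.010504531639598894 q [ 31.4 -22.9 -35.6  48.3 -20.9  79.1]
F socket [-5.   0.1 10.8]
T socket [ 0.06  1.69 -0.05]
t 16.9667 nose in socket mm [ -0.1   0.6 -29.7] phi -67.4 rotvec tool deg [ 0.25 -0.09 47.64] open 0.01044855869477145 q [ 31.4 -22.9 -35.6  48.3 -20.9 100.1]
F socket [-4.4  0.2 10.2]
T socket [ 0.03  1.36 -0.01]
```

```bash
python3 -m handwheel '[[0,0,0.0004,0,0,3],[0,0,0.0003,0,0,3],[0,0,0,0,0,3],[0,0,0,0,0,3],[0,0,0,0,0,3],[0,0,0,0,0,3],[0,0,0,0,0,3],[0,0,0,0,0,0]]' >/dev/null; python3 -c "
from h import *
rel(-115);tq()"; python3 -m handwheel '[[0,0,0,0,0,2.5],[0,0,0,0,0,2.5],[0,0,0,0,0,2.5],[0,0,0,0,0,2.5],[0,0,0,0,0,2.5],[0,0,0,0,0,2.5],[0,0,0,0,0,0],[0,0,0,0,0,0]]' >/dev/null; python3 -c "
from h import *
rel(-115);tq()"
```

```text
t 17.6333 nose in socket mm [  0.6   0.7 -30.1] phi -88.4 rotvec tool deg [ 0.29 -0.15 26.61] open 0.010850650048836997 q [ 31.4 -22.9 -35.6  48.2 -20.9 121.1]
F socket [-1.6  0.4 10.4]
T socket [0.   1.07 0.01]
t 18.3 nose in socket mm [  1.    0.6 -30.1] phi -103.2 rotvec tool deg [ 0.3  -0.19 11.77] open 0.010323539398329045 q [ 31.4 -22.9 -35.6  48.1 -20.9 135.9]
F socket [-1.8 -0.   9.9]
T socket [-0.03  0.77 -0.06]
```

```bash
python3 -m handwheel '[[0,0,0,0,0,2],[0,0,0,0,0,2],[0,0,0,0,0,2],[0,0,0,0,0,2],[0,0,0,0,0,1],[0,0,0,0,0,0],[0,0,0,0,0,0],[0,0,0,0,0,0]]' >/dev/null; python3 -c "
from h import *
rel(-115);tq()"; python3 -m handwheel '[[0,0,0,0,0,1],[0,0,0,0,0,1],[0,0,0,0,0,1],[0,0,0,0,0,1],[0,0,0,0,0,0],[0,0,0,0,0,0],[0,0,0,0,0,0],[0,0,0,0,0,0]]' >/dev/null; python3 -c "
from h import *
rel(-115);tq()"
```

```text
t 18.9667 nose in socket mm [  1.1   0.6 -30. ] phi -112.2 rotvec tool deg [ 0.3  -0.21  2.78] open 0.010455696201470544 q [ 31.4 -22.9 -35.6  48.1 -20.9 144.9]
F socket [-0.7 -0.1 10.6]
T socket [-0.16  0.66  0.01]
t 19.6333 nose in socket mm [  1.2   0.6 -30. ] phi -116.2 rotvec tool deg [ 0.3  -0.23 -1.23] open 0.01040000086863288 q [ 31.4 -22.9 -35.6  48.1 -20.9 148.9]
F socket [ 0.1 -0.6 11.4]
T socket [-0.12  0.64  0.02]
```

```bash
for i in 1 2; do python3 -m handwheel '[[0,0,0,0,0,1],[0,0,0,0,0,1],[0,0,0,0,0,1],[0,0,0,0,0,1],[0,0,0,0,0,0],[0,0,0,0,0,0],[0,0,0,0,0,0],[0,0,0,0,0,0]]' >/dev/null; python3 -c "
from h import *
rel(-115);tq()"; done
```

```text
t 20.3 nose in socket mm [  1.    0.8 -30. ] phi -120.2 rotvec tool deg [ 0.26 -0.25 -5.2 ] open 0.01049457396526971 q [ 31.4 -22.9 -35.6  48.1 -20.9 152.9]
F socket [-1.1  0.9 10.7]
T socket [0.13 0.79 0.09]
t 20.9667 nose in socket mm [  0.8   0.9 -30. ] phi -124.2 rotvec tool deg [ 0.23 -0.26 -9.16] open 0.010642628342927719 q [ 31.4 -22.9 -35.6  48.1 -20.9 156.9]
F socket [-1.2  1.7 10.6]
T socket [0.18 0.83 0.53]
```

The twist stop is felt at about −122° (torque 0.5 N m), which is about 97° of turn. I'll back off a few degrees and ease up while still gripping, to feel the notches.

```bash
python3 -m handwheel '[[0,0,0,0,0,-2],[0,0,0,0,0,-2],[0,0,0,0,0,-2],[0,0,-0.001,0,0,0],[0,0,-0.001,0,0,0],[0,0,-0.001,0,0,0],[0,0,0,0,0,0],[0,0,0,0,0,0]]' >/dev/null; python3 -c "
from h import *
rel(-115);tq()"; python3 -m handwheel '[[0,0,-0.0005,0,0,0],[0,0,-0.0005,0,0,0],[0,0,-0.0005,0,0,0],[0,0,-0.0005,0,0,0],[0,0,0,0,0,0],[0,0,0,0,0,0],[0,0,0,0,0,0],[0,0,0,0,0,0]]' >/dev/null; python3 -c "
from h import *
rel(-115);tq()"
```

```text
t 21.6333 nose in socket mm [  0.8   0.9 -27.1] phi -118.2 rotvec tool deg [ 0.24 -0.25 -3.21] open 0.01063074463176596 q [ 31.5 -23.2 -35.5  48.5 -20.9 151. ]
F socket [-0.8  0.9  8.7]
T socket [ 0.33  0.74 -0.03]
t 22.3 nose in socket mm [  0.6   0.7 -25.5] phi -118.2 rotvec tool deg [ 0.24 -0.22 -3.21] open 0.010736374792568228 q [ 31.6 -23.3 -35.4  48.8 -21.  151.1]
F socket [2.1 3.5 5.7]
T socket [ 0.83 -0.05 -0.02]
```

```bash
python3 -m handwheel '[[0,0,-0.0005,0,0,0],[0,0,-0.0005,0,0,0],[0,0,0,0,0,0],[0,0,0,0,0,0],[0,0,0,0,0,0],[0,0,0,0,0,0],[0,0,0,0,0,0],[0,0,0,0,0,0]]' >/dev/null; python3 -c "
from h import *
rel(-115);tq()"
```

```text
t 22.9667 nose in socket mm [  0.4   0.5 -25.1] phi -118.2 rotvec tool deg [ 0.24 -0.19 -3.22] open 0.010424428700144218 q [ 31.6 -23.3 -35.4  48.9 -21.  151.2]
F socket [ 4.6  4.6 -1.1]
T socket [ 1.31 -0.74  0.03]
```

The axial force fell from +5.7 to −1.1 N within 0.5 mm, so the notches are holding the pins. I'll release and retreat.

```bash
python3 -m handwheel '[[0,0,0.0005,0,0,0],[0,0,0,0,0,0],[0,0,0,0,0,0],[0,0,0,0,0,0],[0,0,0,0,0,0],[0,0,0,0,0,0],[0,0,0,0,0,0],[0,0,0,0,0,0]]' >/dev/null; python3 -m handwheel '[[0,0,0,0,0,0],[0,0,0,0,0,0],[0,0,0,0,0,0],[0,0,0,0,0,0],[0,0,0,0,0,0],[0,0,0,0,0,0],[0,0,0,0,0,0],[0,0,0,0,0,0]]' 0; python3 -m handwheel '[[0,0,-0.01,0,0,0],[0,0,-0.02,0,0,0],[0,0,-0.02,0,0,0],[0,0,-0.02,0,0,0],[0,0,-0.02,0,0,0],[0,0,-0.02,0,0,0],[0,0,-0.02,0,0,0],[0,0,-0.02,0,0,0]]'
python3 - <<'E'
from h import *
for n in('top','side'): get(n)
T=dict(np.load('top.npz'));S=dict(np.load('side.npz'))
f=lambda c,x,y,w,h:cv2.resize(c['img'][y:y+h,x:x+w,::-1],(400,400),interpolation=cv2.INTER_CUBIC)
cv2.imwrite('pics/end.png',np.hstack([f(T,210,160,70,70),f(S,240,100,90,90)]))
for n,c in(('top',T),('side',S)):
    P=cloud(c).reshape(-1,3); G=c['img'].reshape(-1,3).max(1); d=P-M; h=d@Z; r=np.hypot(d@Xs,d@Ys)
    m=(r<.025)&(h>.03)&(h<.06)&(G<90); print(n,m.sum(),'top h mm',np.percentile(h[m]*1e3,[50,80,90,95]).round(1))
    k=m&(h>.037); print('  centre',(np.array([(d@Xs)[k].mean(),(d@Ys)[k].mean()])*1e3).round(1))
E
```

```text
time: 24.3
ee_pos: [0.509, 0.2002, 0.1254]
tcp_rot: [148.2, -15.7, 59.5]
wrist_force: [0.2, 0.6, -0.4]
opening: 0.0428
time: 24.97
ee_pos: [0.4224, 0.2106, 0.2498]
tcp_rot: [148.1, -15.7, 59.5]
wrist_force: [0.5, 0.9, 0.7]
opening: 0.0427
top 93 top h mm [42.5 44.3 45.1 45.6]
  centre [ 1.2 -0.7]
side 93 top h mm [41.2 43.5 44.  44.6]
  centre [ 0.2 -4.7]
```

View pics/end.png

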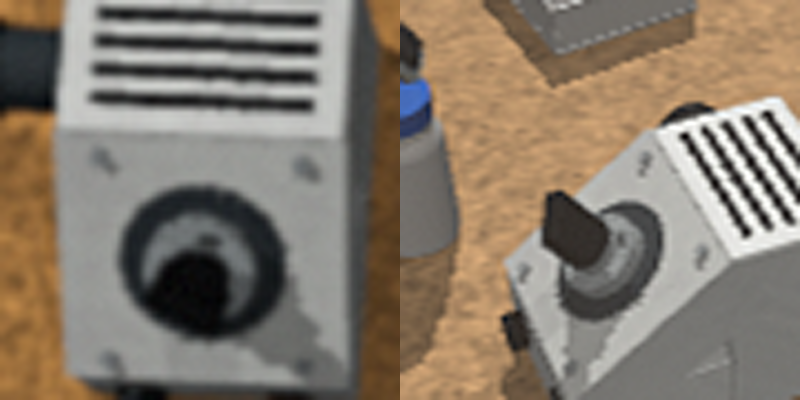

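The lamp stands in the socket with its bar turned across the slope: top crop (190,290), side crop (577,230). Its top is about 42–44 mm above the mouth, where locked should read 42 and unlocked on the rim 53. I'm handing in.

```bash
python3 -c "
from h import *
print(order.job_done())"
```

```text
the job is handed in; nothing more can be done
None
```

I took the bar-grip lamp out of the rack and locked it in the inclined socket. The job was handed in at about 25 s of the 58 s; no verdict is reported.

- **Fit:** I pushed it in at −25° from the slope axis, to about 30 mm deep against the spring (10–12 N). It then turned clockwise until the stop was felt after about 97°. I backed off 6° and eased it up.
- **Lock:** While I was still gripping, the axial force fell from +5.7 to −1.1 N within 0.5 mm at about 25 to 25.5 mm deep, as it should when the pins seat in the notches.
- **After release:** With the fingers clear, the lamp's top measured 41–44 mm above the mouth at the middle of the spread (up to 45.6 mm in the tail). It should be 42 mm when locked and 53 mm when resting on the rim.
- **Disagreements:** The side view put the grip's centre 4.7 mm off the axis and the top view 1.4 mm. I took the side figure to be bias from the bar's visible side face and did not check it further. The two first readings of the slot angle were 21° and about 36°, and the pins went in at 25° without searching.
- **Not checked:** I did not measure the other inserts or the loose things after the move. No unexpected contact force was read on the way.

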